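# Load a sample plate and hold the purge slide open

## Robot

A 6-joint arm with a two-finger parallel gripper is mounted at the origin on the work surface. World frame = base frame: x ahead of the robot, y to its left, z up, the work surface at z = 0. Lengths are in mm, angles in rad, forces in N, time in s.
With the tool pointing down it reaches from about 350 to 800 mm from the base axis. Payload 7.3 kg.
Tool frame: the origin (TCP) lies on the centre line of the jaws, within the pads' length; the fingertips stand 14 mm ahead of it and the grasp point (between the pads) lies 5 mm behind it; x points along the fingers, y is the direction in which the jaws open and shut, and the axes are right-handed (so a half turn about x gives the same grasp; the last joint's range is limited). The gripper opens to 85 mm and grips with 20 to 120 N. Pads are 22 mm wide; open, the fingers measure 114 mm over their backs; the gripper's body (76 mm by 85 mm) begins 54 mm behind the grasp point. The pads swing forward as they close: fully open they stand 13 mm farther back than shut.
Start: joints at [-1.382, 0.342, 1.524, -0, 1.275, -0.146], TCP at [172.527, -495.86, 245.322] pointing down, gripper open.
Joint ranges: [-2.53, 2.53], [-0.77, 2.02], [0.04, 2.7], [-1, 4.14], [0.28, 2.66], [-3.11, 3.11]. Speed limits (rad/s): [2.57, 2.57, 3.14, 3.14, 3.14, 3.14].

## Interface

Orientations are given as a unit quaternion [w, x, y, z].
In Python, from workcell import observe, read_camera, job_done gives the robot as it stands. The module is installed in compiled form; this text tells all that it offers.
- The arm moves only by the shell command python3 -m inch 'ROWS' [FORCE]. ROWS is JSON, a list of rows, each a list of 7 numbers: the turn, a rotation vector about the world's x, y, z in rad, then the shift along the world's x, y, z in cm, then the closure in counts, from 0 (fully open) to 255 (shut). In form: [[ax, ay, az, x, y, z, grip], ...]. A call has 1 to 20 rows; each row is the pose to reach, as a shift and turn from the pose commanded when the call began; what a row does not reach only later rows make up. A row lasts 1/12 s, in which the tool goes at most 41.7 mm and 7.16 degrees, less where a joint would pass 70% of its speed; a pose out of reach is approached as far as the arm can. A call with a gripper value outside its range is refused whole. The fingers move at their own pace and stop on an object; FORCE is the grip in N (left out, the last holds). Time passes only in rows, so rows that repeat a pose let the fingers close. It gives the time, the measured TCP pose, the force and the opening at its end, in the units of the state.
- observe(): the state, without advancing time (a new reading comes with each control period).
- read_camera(name): name is "scene" or "top"; returns a dict with "image" (384x512x3 uint8, red, green, blue), "depth" (384x512 float32, mm along the optical axis (not along the pixel's ray), 0 where there is no reading), "fx", "fy", "cx", "cy" (pixels), "pose" (4x4, takes a point from camera to world coordinates). Camera axes: x right, y down, z forward; pixel columns grow to the right and rows downward; lengths in mm; the calibration is good to about 2 mm. A picture is of the moment at which its call begins.
- job_done(): hands the job in, once; it reports no verdict.
The state is a dict: "time": time; "joint_positions": joint angles; "qd": joint speeds; "joint_torque": joint torques, N m; "position": TCP position; "tcp_rot": TCP orientation; "contact_force": force on the tool from outside, world axes, zero at the start; "wrist_torque": the same for the moment, N m; "finger_gap": finger opening in mm.
Only numpy, scipy, OpenCV 4.12 (cv2) and the standard library are available. Lean on these libraries where they do the work, as an engineer would, in place of code of your own. Each camera call takes 0.05 s, during which the arm holds its last target. There are 200 camera calls.

## Task

Take only the top plate from the brass stack, lay it down (do not drop it) lengthwise in the blue-floored nest of the white purge station so that it sits flat and fully home between the dark lips, and let go of it. Then grip the black upright handle of the spring-return purge slide and pull it out, towards the station's front, until the yellow pointer stands inside the red band; finish while still holding it there with the fingers, as the spring pulls it back if you let go. Leave the other plates and everything else on the bench where they are.

Things in the scene. Friction and masses are not known exactly. Their poses are not given: they have to be found in the camera images.
- station: White purge station, fixed, a base slab 260 (x) x 250 (y) x 20 mm high. Origin: centre of its underside, on the bench. Its x axis points from its front edge (nearest the robot, give or take 0.3 rad) to its back; nest on its +y half, slide on its -y half. Behind the slide is a grey valve block, front face at x = +82 mm, top 46 mm (brass cap 58 mm) above the bench
- nest (a point): Centre of the nest's blue floor, 26 mm above the bench. The floor is level, 98 mm long along the station's x between two end walls and 48 mm wide along y between four short corner lips; all lips stand 7 mm above the floor. The middle 72 mm of both long sides is open for the fingers (the nest's floor slab is 64 mm wide)
- brass_top: Top plate of the brass stack, brass coloured with three dark round spots, 90 (x) x 40 (y) x 8 mm thick, about 0.24 kg. Origin: centre of its underside; z up. It lies on two more plates like it, not quite squarely. Either end may lead in the nest
- brass_mid: Second brass plate, same size, under the top one; stays
- brass_low: Lowest brass plate, same size, on a grey pad 6 mm thick (120 x 70 mm); stays
- alu_top: Upper of two pale white-grey plates of the same size on another pad; stays. The two stacks may change places
- alu_low: Lower pale plate; stays
- handle_top (a point): Centre of the top face, 90 mm above the bench, of the black upright handle on the purge slide: a block 14 mm (station x, the pulling direction) x 44 mm (station y), from 34 to 90 mm above the bench, axes as the station's. It can be taken from above with the fingers closing along the station's x, one before and one behind it
- purge_slide (a joint): How far the slide (and handle) has been pulled out along the station's -x, in m: 0 fully in (where it starts), stop at 0.080. A spring always pulls it back in: about 3.6 N at 0 plus 1.2 N per 10 mm
- pointer (a point): Tip of the yellow pointer bar (6 mm wide along x), which is fixed to the slide 60 mm before the handle's centre (station -x) and 47 mm to its side (station -y), 38 mm above the bench
- red_band: Red band, 12 mm wide along the station's x and 16 mm along y, on the white scale strip beside the slide; it is the mark. Fixed during a run, at another place along the scale each time (35 to 65 mm of pull). Origin: its centre, 23 mm above the bench; axes as the station's
- solvent: Brown bottle, 60 mm across, 130 mm tall, left of the station; stays
- jar: Clear jar, 56 mm across, 70 mm tall, at the left near the robot; stays
- spanner: Spanner lying flat behind the stacks; stays
- driver: Screwdriver lying to the left of the station; stays
Not all that is in view belongs to the job. Leave any turquoise look-alike of the brass_top alone.

How it is judged:
By the outcome, as a careful person would: the job done as asked, in the order asked, and still so for the second after the job is handed in, while the arm keeps its last pose, push and grip.
It also fails if it takes over 51 s, if anything falls off the work surface, if the arm or the gripper's body presses on something with over 40 N, if the wrist force passes 120 N, or if a joint passes its speed limit or range.

## Working session

There is one attempt and no reset: what is moved stays moved. The work goes in short steps, Python scripts to look and compute and a shell command to move; the robot and the scene stay as the last step left them, time stands still between calls to the robot, and variables do not carry over. Pictures are saved under pics/ and viewed, about 8 in all and at most 12, crops included, and the job is handed in when it is done.

```bash
mkdir -p pics
cat > h.py <<'E'
import numpy as np, cv2
from workcell import observe, read_camera, job_done
def shot(name, tag):
    c=read_camera(name); np.savez(f'pics/{tag}.npz',**c); cv2.imwrite(f'pics/{tag}.png',c['image'][:,:,::-1]); return c
def load(tag): return dict(np.load(f'pics/{tag}.npz'))
def cloud(c):
    d=c['depth']; v,u=np.indices(d.shape); P=np.stack([(u-c['cx'])/c['fx']*d,(v-c['cy'])/c['fy']*d,d],-1)
    W=P@c['pose'][:3,:3].T+c['pose'][:3,3]; W[d==0]=np.nan; return W
def crop(c,u0,u1,v0,v1,f,tag):
    cv2.imwrite(f'pics/{tag}.png',cv2.resize(c['image'][v0:v1,u0:u1,::-1],None,fx=f,fy=f,interpolation=cv2.INTER_CUBIC))
E
python3 - <<'E'
from h import *
print(observe())
for n in('top','scene'):
    c=shot(n,n+'0'); print(n,c['fx'],c['cx'],c['cy'],c['pose'].round(3).tolist())
E
```

```text
{'time': 0.0, 'joint_positions': array([-1.38197483e+00,  3.42730930e-01,  1.52501161e+00, -3.81055842e-06,
        1.27539278e+00, -1.46016202e-01]), 'qd': array([-1.15727348e-03, -6.55989850e-04,  1.28856744e-03,  3.20551221e-05,
        2.85075778e-03, -7.82333988e-04]), 'joint_torque': array([-1.90692881e-03, -4.33679616e+01, -2.46019006e+01, -1.60730592e-04,
        7.74800254e-03, -2.83853751e-05]), 'position': array([ 172.46415145, -495.46700899,  244.62356836]), 'tcp_rot': array([-0.11728584, -0.6972069 , -0.11837636,  0.69723282]), 'contact_force': array([ 0.12931135,  0.23474375, -0.46517166]), 'wrist_torque': array([ 0.00384986,  0.02199921, -0.03590102]), 'finger_gap': 85.6134956753525}
top 350.9479603805026 255.03491718234145 190.50810096448777 [[0.025, -0.997, 0.077, 389.715], [-1.0, -0.024, 0.014, -21.332], [-0.013, -0.078, -0.997, 1323.147], [0.0, 0.0, 0.0, 1.0]]
scene 389.07829062479436 251.75087287367157 193.0808874111925 [[-0.575, 0.493, -0.652, 1254.903], [0.818, 0.331, -0.471, 530.531], [-0.016, -0.804, -0.594, 771.422], [0.0, 0.0, 0.0, 1.0]]
```

View pics/top0.png

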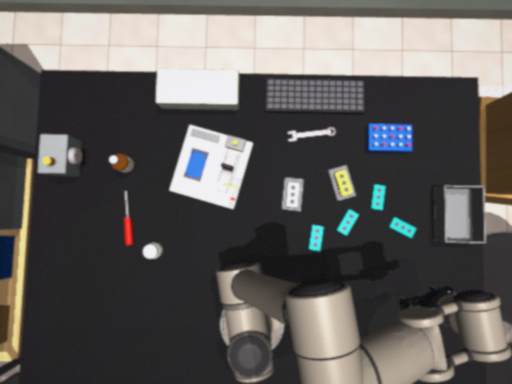

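View pics/scene0.png

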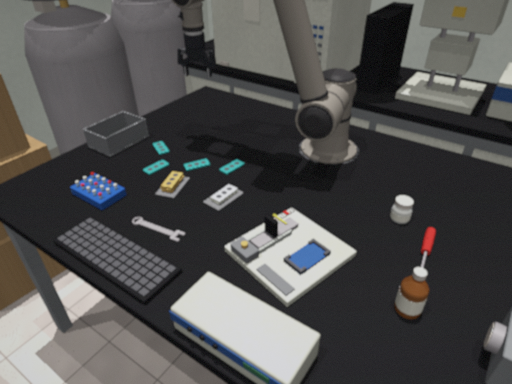

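Top view: the candidates are the brass/yellow stack (342,183), the pale stack (292,194), and turquoise plates at (378,197), (347,222), (403,227) and (316,238). I choose the brass one at (342,183). In the station, the nest is at (196,164), the handle at (228,167) and the red mark near (232,199).

```bash
cat > m.py <<'E'
from h import *
c=load('top0'); W=cloud(c); s=load('scene0'); S=cloud(s)
a=cv2.resize(c['image'][150:215,310:375,::-1],(390,390),interpolation=cv2.INTER_CUBIC)
b=cv2.resize(c['image'][115:215,160:260,::-1],(390,390),interpolation=cv2.INTER_CUBIC)
d=cv2.resize(s['image'][160:205,150:200,::-1],(390,351),interpolation=cv2.INTER_CUBIC); 
cv2.imwrite('pics/crop1.png',np.hstack([a,b]))
e=cv2.resize(s['image'][200:300,220:360,::-1],(546,390),interpolation=cv2.INTER_CUBIC)
cv2.imwrite('pics/crop2.png',np.hstack([e,cv2.resize(d[:, :],(254,228)) if 0 else cv2.copyMakeBorder(cv2.resize(d,(250,225)),0,165,0,0,0)]))
def blob(c,W,mask,lab,zr=None):
    m=mask&np.isfinite(W[...,2])
    if zr: m&=(W[...,2]>zr[0])&(W[...,2]<zr[1])
    p=W[m]; 
    r=cv2.minAreaRect(p[:,:2].astype(np.float32)); v,u=np.nonzero(m)
    print(lab,m.sum(),'mean',p.mean(0).round(1),'med z',np.median(p[:,2]).round(1),'rect',np.round(r[0],1),np.round(r[1],1),round(r[2],1),'px',u.min(),u.max(),v.min(),v.max())
for n,c,W,roi in(('top',c,W,dict(br=(320,365,155,210),st=(160,260,115,215))),('scene',s,S,dict(br=(150,200,160,205),st=(220,360,200,300)))):
    hsv=cv2.cvtColor(c['image'],cv2.COLOR_RGB2HSV); H,Sa,V=[hsv[...,i].astype(int) for i in range(3)]
    def R(k): u0,u1,v0,v1=roi[k]; m=np.zeros(H.shape,bool); m[v0:v1,u0:u1]=1; return m
    blob(c,W,R('br')&(H>15)&(H<35)&(Sa>100)&(V>100),n+' brass',(22,40))
    blob(c,W,R('st')&(H>100)&(H<125)&(Sa>120)&(V>80),n+' blue')
    blob(c,W,R('st')&((H<8)|(H>172))&(Sa>120)&(V>90),n+' red')
    blob(c,W,R('st')&(H>20)&(H<35)&(Sa>120)&(V>100),n+' yellow')
    blob(c,W,R('st')&(V<70)&(W[...,2]>60),n+' handle')
    m=R('st')&(W[...,2]>12)&(W[...,2]<110); blob(c,W,m,n+' station')
E
python3 m.py
```

```text
top brass 204 mean [ 527.7 -326.7   30.9] med z 31.2 rect [ 528.  -327.6] [90.1 40.9] 17.7 px 335 352 171 195
top blue 375 mean [583.5 221.3  27.6] med z 27.6 rect [583.9 221.7] [59.1 97.4] 75.2 px 186 205 151 177
top red 2 mean [458.5  82.   26.9] med z 26.9 rect [458.5  82. ] [3.7 0. ] -177.6 px 232 232 198 199
top yellow 9 mean [662.1  74.8  61. ] med z 60.9 rect [661.8  74.4] [11.1  7.8] 0.4 px 234 236 141 144
top handle 20 mean [566.2  97.9  87.2] med z 91.1 rect [567.   98.4] [29.8  5.3] 76.4 px 223 231 165 169
top station 4570 mean [577.1 162.6  26.4] med z 23.3 rect [569.3 127.9] [325.6 259.6] 75.2 px 170 257 125 208
scene brass 163 mean [ 534.4 -323.3   28.6] med z 29.1 rect [ 530.  -327.4] [98.8 44.3] 16.8 px 161 182 172 190
scene blue 536 mean [579.9 222.3  25.4] med z 25.4 rect [580.3 223.2] [62.3 91.9] 76.4 px 290 324 243 268
scene red 11 mean [447.4  71.4  16.2] med z 26.5 rect [443.9  68.3] [51.3  8.4] 36.9 px 283 287 210 213
scene yellow 17 mean [537.6  62.3  31.3] med z 36.6 rect [562.   68.9] [221.9  24.9] 11.6 px 243 276 213 246
scene handle 144 mean [577.8 101.8  79.9] med z 82.5 rect [574.7 100.9] [44.4 15.1] 73.7 px 264 276 215 231
scene station 6927 mean [610.8 174.1  28.4] med z 21.2 rect [570.  150.4] [445.5 362.2] 39.4 px 220 355 200 299
```

View pics/crop1.png

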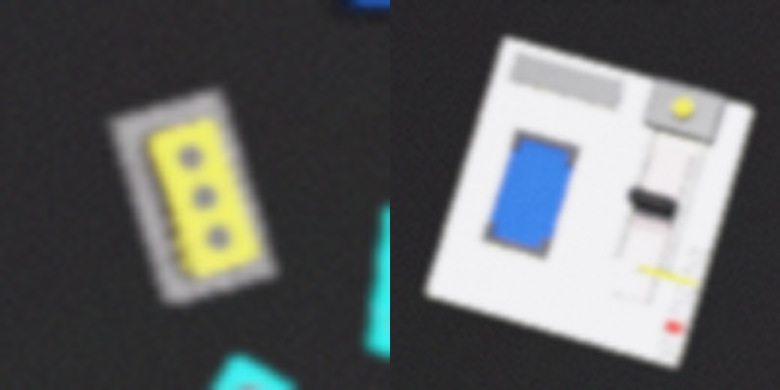

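View pics/crop2.png

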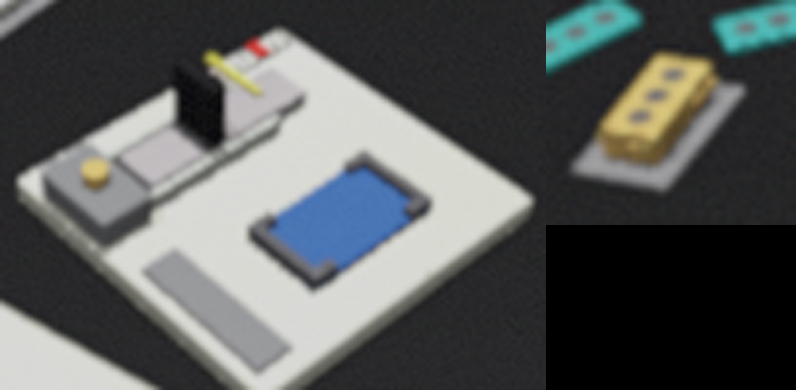

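Crops: the brass stack's top plate has three dark spots (crop 205,197), and the turquoise plates are clearly different. The station shows the blue nest between its dark lips, the handle, the yellow pointer and the red mark. Next I refine the station pose and work out the tool yaw.

```bash
cat >> h.py <<'E'
from scipy.spatial.transform import Rotation as Ro
def plane(c,uv,z):
    uv=np.atleast_2d(np.float64(uv)); r=np.c_[(uv[:,0]-c['cx'])/c['fx'],(uv[:,1]-c['cy'])/c['fy'],np.ones(len(uv))]@c['pose'][:3,:3].T
    t=c['pose'][:3,3]; return t+r*((z-t[2])/r[:,2])[:,None]
def yaw(o): # jaw axis direction in world, deg
    y=Ro.from_quat(np.roll(o['tcp_rot'],-1)).as_matrix(); return np.degrees(np.arctan2(y[1,1],y[0,1])),y[:,0]
E
python3 - <<'E'
from h import *
print('jaw yaw',yaw(observe()))
for n,u0,u1,v0,v1 in(('top',160,262,115,215),('scene',215,362,202,302)):
    c=load(n+'0'); hsv=cv2.cvtColor(c['image'],cv2.COLOR_RGB2HSV).astype(int); V=hsv[...,2]; S=hsv[...,1];H=hsv[...,0]
    k=8; big=cv2.resize(c['image'][v0:v1,u0:u1],None,fx=k,fy=k,interpolation=cv2.INTER_CUBIC)
    h=cv2.cvtColor(big,cv2.COLOR_RGB2HSV).astype(int)
    def uv(m): v,u=np.nonzero(m); return np.c_[(u+.5)/k-.5+u0,(v+.5)/k-.5+v0]
    def largest(m):
        nl,l,st,_=cv2.connectedComponentsWithStats(m.astype(np.uint8)); return l==1+st[1:,4].argmax()
    for lab,m,z in(('slab',largest(h[...,2]>115),20),('blue',largest((h[...,0]>100)&(h[...,0]<125)&(h[...,1]>110)),26),
      ('red',largest(((h[...,0]<10)|(h[...,0]>170))&(h[...,1]>90)),23),('yel',largest((h[...,0]>18)&(h[...,0]<38)&(h[...,1]>80)&(np.indices(h.shape[:2])[0]>(k*50 if n=='top' else -1))&((np.indices(h.shape[:2])[1]>k*30) if n=='scene' else True)),38),
      ('handle',largest((h[...,2]<80)&(np.indices(h.shape[:2])[1]>k*55) &(np.indices(h.shape[:2])[1]<k*77)&(np.indices(h.shape[:2])[0]>k*40)&(np.indices(h.shape[:2])[0]<k*60)) if n=='top' else None,90)):
        if m is None: continue
        q=uv(m); p=plane(c,q,z); r=cv2.minAreaRect(p[:,:2].astype(np.float32)); print(n,lab,len(q)//64,'px',q.mean(0).round(1),'mean',p.mean(0).round(1)[:2],'rect',np.round(r[0],1),np.round(r[1],1),round(r[2],1))
E
```

```text
jaw yaw (np.float64(-70.81528267775927), array([-2.89777925e-04,  1.32230334e-03, -9.99999084e-01]))
top slab 4728 px [210.7 166.3] mean [578.1 166.1] rect [579.7 165.6] [257.4 267.1] 75.1
top blue 389 px [195.7 164.2] mean [583.6 221.6] rect [583.7 221.3] [59.7 99. ] 74.8
top red 6 px [232.2 198.4] mean [458.9  81.6] rect [458.7  81.6] [ 8.8 12.1] 1.4
top yel 9 px [229.6 184.9] mean [507.9  91.3] rect [508.   90.3] [37.8  5.1] 78.8
top handle 32 px [227.  167.2] mean [566.   97.9] rect [566.1  98.5] [37.3 12.8] 74.1
scene slab 6023 px [291.1 253.7] mean [590.8 177.7] rect [579.2 159.6] [268.7 268. ] 75.1
scene blue 552 px [307.8 255.6] mean [580.8 222.5] rect [579.9 223.2] [61.2 94.9] 75.3
scene red 19 px [284.9 211.5] mean [454.1  75.4] rect [455.   75.4] [26.4 15.1] 54.5
scene yel 39 px [277.2 217. ] mean [504.5  78.8] rect [508.6  83.4] [61.5 18.3] 65.9
```

```bash
python3 -m inch '[[0,0,0,4,5,-8,135],[0,0,0,7.8,9.6,-16,135],[0,0,0,7.8,9.6,-20,135],[0,0,0,7.8,9.6,-21,135],[0,0,0,7.8,9.6,-21,135],[0,0,0,7.8,9.6,-21,135],[0,0,0,7.8,9.6,-21,135]]' 40
```

```text
time: 0.68
position: [249.9, -393.7, 29.9]
tcp_rot: [-0.114, -0.696, -0.123, 0.698]
contact_force: [-0.7, 1.9, 0.0]
finger_gap: 40.2
```

```bash
python3 -m inch '[[0,0,0,0,0,0,135],[0,0,0,0,0,0,135],[0,0,0,0,0,0,135]]'; python3 -m inch '[[0,0,0,0,0,-0.4,135],[0,0,0,0,0,-0.8,135],[0,0,0,0,0,-0.8,135],[0,0,0,0,0,-0.8,135]]'
```

```text
time: 0.93
position: [250.7, -402.0, 37.1]
tcp_rot: [0.119, 0.698, 0.116, -0.697]
contact_force: [0.2, -0.3, 0.6]
finger_gap: 40.0
time: 1.27
position: [250.3, -400.1, 27.5]
tcp_rot: [0.118, 0.697, 0.118, -0.697]
contact_force: [0.7, -0.9, 0.0]
finger_gap: 40.2
```

```bash
python3 -m inch '[[0,0,0,0,0,-0.3,135],[0,0,0,0,0,-0.6,135],[0,0,0,0,0,-0.9,135],[0,0,0,0,0,-0.9,135],[0,0,0,0,0,-0.9,135]]'; python3 -m inch '[[0,0,0,0,0,-0.15,135],[0,0,0,0,0,-0.3,135],[0,0,0,0,0,-0.3,135]]';python3 -m inch '[[0,0,0,0,0,-0.15,135],[0,0,0,0,0,-0.3,135],[0,0,0,0,0,-0.3,135]]'
```

```text
time: 1.68
position: [250.5, -399.7, 18.0]
tcp_rot: [-0.118, -0.697, -0.118, 0.697]
contact_force: [-0.1, -1.2, 0.3]
finger_gap: 40.3
time: 1.93
position: [250.5, -399.8, 15.1]
tcp_rot: [-0.118, -0.697, -0.118, 0.697]
contact_force: [0.2, -0.3, -0.5]
finger_gap: 40.3
time: 2.18
position: [250.6, -399.9, 12.5]
tcp_rot: [0.118, 0.697, 0.118, -0.697]
contact_force: [-0.2, 1.4, 4.4]
finger_gap: 40.0
```

```bash
python3 -m inch '[[0,0,0,0,0,-0.1,135],[0,0,0,0,0,-0.1,135],[0,0,0,0,0,-0.1,135]]'
```

```text
time: 2.43
position: [250.6, -399.9, 12.4]
tcp_rot: [0.118, 0.697, 0.118, -0.697]
contact_force: [-2.0, 2.4, 16.6]
finger_gap: 40.2
```

```bash
python3 -m inch '[[0,0,0,0,0,4,135],[0,0,-0.03,3,1,7,70],[0,0,-0.03,7,2,7,70],[0,0,-0.03,11,3,7,70],[0,0,-0.03,15,4,7,70],[0,0,-0.03,19,5,7,70],[0,0,-0.03,23,6,7,70],[0,0,-0.03,26,6.8,7,70],[0,0,-0.03,27.5,7.2,7,70],[0,0,-0.03,27.8,7.24,7,70],[0,0,-0.03,27.8,7.24,7,70],[0,0,-0.03,27.8,7.24,7,70],[0,0,-0.03,27.8,7.24,7,70]]' 40
python3 - <<'E'
from h import *
o=observe();print(o['position'],yaw(o)[0])
a=shot('top','top1');b=shot('scene','scene1')
A=cv2.resize(a['image'][140:220,295:385,::-1],(396,352),interpolation=cv2.INTER_CUBIC);B=cv2.resize(b['image'][140:220,130:220,::-1],(396,352),interpolation=cv2.INTER_CUBIC)
cv2.imwrite('pics/c3.png',np.hstack([A,B]))
E
```

```text
time: 3.52
position: [527.2, -328.0, 81.2]
tcp_rot: [-0.107, -0.699, -0.107, 0.699]
contact_force: [0.4, -0.3, 0.1]
finger_gap: 62.0
[ 527.16327167 -327.96373457   81.17608218] -72.61119586061055
```

View pics/c3.png

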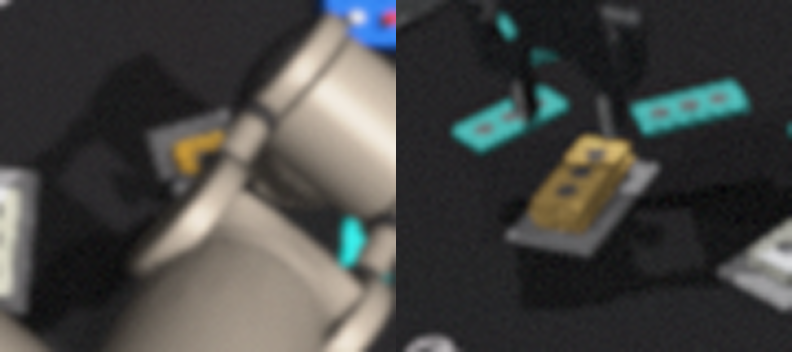

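View 5: in the scene view the fingers (crop 525,105 and 605,110) stand above and astride the stack (590,180). I go down now.

```bash
python3 -m inch '[[0,0,0,0,0,-2,70],[0,0,0,0,0,-3.5,70],[0,0,0,0,0,-4.2,70],[0,0,0,0,0,-4.43,70],[0,0,0,0,0,-4.43,70],[0,0,0,0,0,-4.43,70],[0,0,0,0,0,-4.43,110],[0,0,0,0,0,-4.43,125],[0,0,0,0,0,-4.43,200],[0,0,0,0,0,-4.43,200],[0,0,0,0,0,-4.43,200],[0,0,0,0,0,-4.43,200],[0,0,0,0,0,-4.43,200]]' 40
```

```text
time: 4.7
position: [528.9, -327.7, 38.2]
tcp_rot: [0.108, 0.699, 0.107, -0.699]
contact_force: [-1.6, 1.2, 5.3]
finger_gap: 38.3
```

```bash
python3 -m inch '[[0,0,0,0,0,0.2,200],[0,0,0,0,0,0.6,200],[0,0,0,0,0,1.5,200],[0,0,0,0,0,3,200],[0,0,0,0,0,5,200],[0,0,0,0,0,6,200],[0,0,0,0,0,6,200],[0,0,0,0,0,6,200],[0,0,0,0,0,6,200]]'
python3 - <<'E'
from h import *
b=shot('scene','scene2')
crop(b,120,230,110,215,6,'c4')
E
```

```text
time: 5.45
position: [528.0, -327.1, 96.1]
tcp_rot: [-0.107, -0.699, -0.108, 0.699]
contact_force: [-0.5, -0.1, -3.7]
finger_gap: 38.0
```

View pics/c4.png

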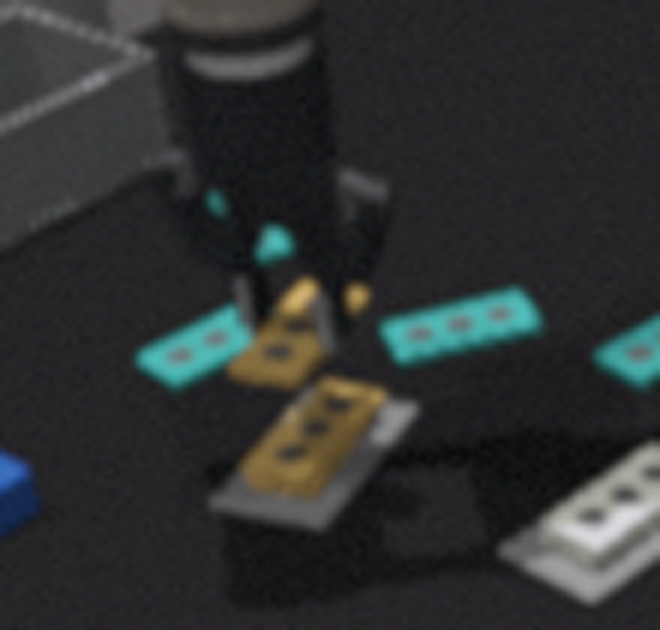

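View 6: one brass plate is held between the fingers (crop 285,345). The remaining stack is on its pad, apparently untouched. I carry the plate high over the handle.

```bash
python3 -m inch '[[0,0,0,0,0.5,2,200],[0,0,0,0,1.5,4.5,200],[0,0,-0.05,0.2,3.5,7,200],[0,0,-0.1,0.6,6.5,8,200],[0,0,-0.15,1,10,8,200],[0,0,-0.2,1.4,13.5,8,200],[0,0,-0.25,1.8,17,8,200],[0,0,-0.3,2.2,20.5,8,200],[0,0,-0.35,2.6,24,8,200],[0,0,-0.4,3,27.5,8,200],[0,0,-0.45,3.3,31,8,200],[0,0,-0.5,3.6,34.5,8,200],[0,0,-0.53,4,38,8,200],[0,0,-0.55,4.4,41.5,8,200],[0,0,-0.567,4.8,45,8,200],[0,0,-0.567,5.1,48.5,8,200],[0,0,-0.567,5.3,51.5,8,200],[0,0,-0.567,5.4,53.5,8,200],[0,0,-0.567,5.42,54.6,8,200],[0,0,-0.567,5.42,54.97,8,200]]' 50
python3 -m inch '[[0,0,0,0,0,-3,200],[0,0,0,0,0,-6,200],[0,0,0,0,0,-8,200],[0,0,0,0,0,-9,200],[0,0,0,0,0,-9,200],[0,0,0,0,0,-9,200],[0,0,0,0,0,-9,200],[0,0,0,0,0,-9,200]]'
python3 - <<'E'
from h import *
o=observe();print(o['position'],yaw(o)[0],o['contact_force'])
b=shot('scene','scene3');a=shot('top','top3')
crop(b,240,370,170,290,5,'c5')
E
```

```text
time: 7.17
position: [582.1, 223.8, 175.8]
tcp_rot: [0.091, -0.7, 0.092, 0.702]
contact_force: [0.7, -1.2, -2.4]
finger_gap: 37.9
time: 7.83
position: [583.8, 222.2, 88.8]
tcp_rot: [-0.093, 0.702, -0.092, -0.7]
contact_force: [0.6, -0.1, -2.8]
finger_gap: 38.1
[583.8378329  222.1936241   88.83439506] -105.04266119974122 [ 0.63905678 -0.06473449 -2.78315466]
```

View pics/c5.png

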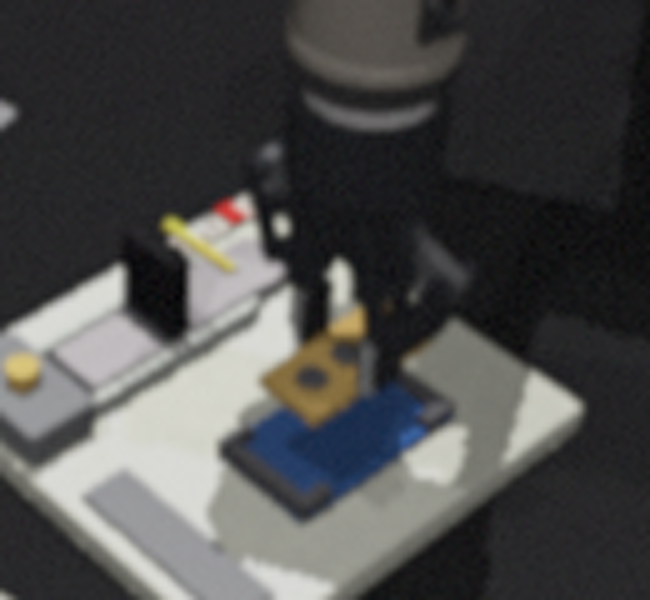

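Run:
```python
from h import *
c=load('scene3'); x=np.array([np.cos(np.radians(-15)),np.sin(np.radians(-15)),0]); y=np.array([-x[1],x[0],0])
def proj(P): p=c['pose'][:3,:3].T@(P-c['pose'][:3,3]); return np.array([p[0]/p[2]*c['fx']+c['cx'],p[1]/p[2]*c['fy']+c['cy']])
def cr(uv): return ((uv-[240,170]+.5)*5-.5).round(1)
t=np.array([583.8,222.2,0])
for z in(73,81): print(z,[cr(proj(t+[0,0,z]+45*x+s*20*y)) for s in(1,-1)])
n=np.array([582.3,222.2,0])
print('nest lips top outer corners', [cr(proj(n+[0,0,33]+sx*49*x+s*24*y)) for sx in(1,-1) for s in(1,-1)])
# brass pixels on end
```

```text
73 [array([310.7, 430.5]), array([253.9, 387.3])]
81 [array([311.7, 419. ]), array([254.6, 375.9])]
nest lips top outer corners [array([307.6, 492.9]), array([241.2, 440.5]), array([437.4, 402.6]), array([370.4, 355.2])]
```

View 7: the held plate (crop end corners 262,380 and 315,425) hangs above and parallel to the nest. The offset from my prediction equals the nest's own offset in this camera to about 2 mm, against ±4 mm of play. I lower it with a 1 mm correction.

```bash
python3 -m inch '[[0,0,0,0.05,-0.1,-1.5,200],[0,0,0,0.05,-0.1,-3,200],[0,0,0,0.05,-0.1,-3.5,200],[0,0,0,0.05,-0.1,-3.5,200],[0,0,0,0.05,-0.1,-3.5,200],[0,0,0,0.05,-0.1,-3.5,200]]'
python3 -m inch '[[0,0,0,0,0,-0.2,200],[0,0,0,0,0,-0.4,200],[0,0,0,0,0,-0.6,200],[0,0,0,0,0,-0.6,200],[0,0,0,0,0,-0.6,200]]'
```

```text
time: 8.43
position: [583.9, 221.4, 53.1]
tcp_rot: [-0.093, 0.702, -0.092, -0.7]
contact_force: [-0.5, 0.6, -2.1]
finger_gap: 37.5
time: 8.85
position: [583.1, 221.2, 45.9]
tcp_rot: [0.092, -0.701, 0.093, 0.701]
contact_force: [-0.3, 0.0, -2.5]
finger_gap: 37.8
```

```bash
python3 -m inch '[[0,0,0,0,0,-0.1,200],[0,0,0,0,0,-0.2,200],[0,0,0,0,0,-0.2,200]]';python3 -m inch '[[0,0,0,0,0,-0.1,200],[0,0,0,0,0,-0.1,200],[0,0,0,0,0,-0.1,200]]'
```

```text
time: 9.1
position: [583.1, 221.2, 43.8]
tcp_rot: [0.092, -0.701, 0.093, 0.701]
contact_force: [-0.2, 0.3, -3.3]
finger_gap: 37.7
time: 9.35
position: [583.2, 221.2, 43.0]
tcp_rot: [0.092, -0.701, 0.092, 0.701]
contact_force: [0.6, 0.7, -3.0]
finger_gap: 38.0
```

```bash
python3 -m inch '[[0,0,0,0,0,-0.1,200],[0,0,0,0,0,-0.1,200],[0,0,0,0,0,-0.1,200]]';python3 -m inch '[[0,0,0,0,0,-0.1,200],[0,0,0,0,0,-0.1,200],[0,0,0,0,0,-0.1,200]]'
```

```text
time: 9.6
position: [583.4, 221.3, 42.4]
tcp_rot: [-0.092, 0.701, -0.092, -0.701]
contact_force: [-1.2, -1.1, 1.0]
finger_gap: 37.9
time: 9.85
position: [583.4, 221.3, 42.3]
tcp_rot: [-0.092, 0.701, -0.092, -0.701]
contact_force: [-3.7, 0.3, 7.4]
finger_gap: 37.8
```

```bash
python3 -m inch '[[0,0,0,0,0,0.05,150],[0,0,0,0,0,0.1,100],[0,0,0,0,0,0.1,80],[0,0,0,0,0,0.1,80],[0,0,0,0,0,0.1,80],[0,0,0,0,0,1,80],[0,0,0,0,0,3,80],[0,0,0,0,0,6,80],[0,0,0,0,0,9,80],[0,0,0,0,0,12,80],[0,0,0,0,0,14,80]]'
```

```text
time: 10.77
position: [584.1, 221.5, 185.0]
tcp_rot: [-0.093, 0.702, -0.092, -0.7]
contact_force: [0.9, 1.1, 0.1]
finger_gap: 58.8
```

```bash
python3 -m inch '[[0,0,0.12,0,-1,0,20],[0,0,0.24,-0.2,-2,0,0],[0,0,0.36,-0.4,-3,0,0],[0,0,0.48,-0.5,-4,0,0],[0,0,0.6,-0.6,-5,0,0],[0,0,0.72,-0.7,-6,0,0],[0,0,0.84,-0.8,-7,0,0],[0,0,0.96,-0.9,-8,0,0],[0,0,1.08,-1.1,-9,0,0],[0,0,1.2,-1.2,-10,0,0],[0,0,1.32,-1.4,-11,0,0],[0,0,1.44,-1.5,-12,0,0],[0,0,1.54,-1.58,-12.22,0,0],[0,0,1.571,-1.58,-12.22,0,0],[0,0,1.571,-1.58,-12.22,0,0],[0,0,1.571,-1.58,-12.22,0,0]]'
python3 - <<'E'
from h import *
o=observe();print(o['position'],yaw(o)[0],o['contact_force'])
b=shot('scene','scene4');a=shot('top','top4')
B=cv2.resize(b['image'][180:300,230:350,::-1],(440,440),interpolation=cv2.INTER_CUBIC);A=cv2.resize(a['image'][115:215,160:260,::-1],(350,350),interpolation=cv2.INTER_CUBIC)
cv2.imwrite('pics/c6.png',np.hstack([B,cv2.copyMakeBorder(A,0,90,0,0,0)]))
for n,c in(('t',a),('s',b)):
    W=cloud(c);h=cv2.cvtColor(c['image'],cv2.COLOR_RGB2HSV).astype(int)
    r=(180,210,145,185) if n=='t' else (270,345,230,285)
    m=np.zeros(W.shape[:2],bool);m[r[2]:r[3],r[0]:r[1]]=1
    m&=(h[...,0]>14)&(h[...,0]<35)&(h[...,1]>90)&(h[...,2]>80)&np.isfinite(W[...,2])
    p=W[m]; print(n,len(p))
    if len(p)>20:
        A_=np.c_[p[:,:2]-p[:,:2].mean(0),np.ones(len(p))]; k=np.linalg.lstsq(A_,p[:,2],rcond=None)[0]; R=cv2.minAreaRect(p[:,:2].astype(np.float32)); print('z',np.median(p[:,2]),'slope',k[:2],R)
E
```

```text
time: 12.1
position: [567.5, 99.0, 181.5]
tcp_rot: [0.43, 0.562, 0.43, -0.561]
contact_force: [0.1, -0.2, 0.2]
finger_gap: 85.2
[567.49349897  99.02651039 181.53177872] -15.090471986317716 [ 0.12670805 -0.22260411  0.22010231]
t 94
z 36.63739836002037 slope [-1.33789618 -4.6939926 ] ((541.6915283203125, 173.866943359375), (131.53025817871094, 60.50003433227539), 57.56449508666992)
s 311
z 33.10329195711165 slope [0.00626082 0.00951304] ((580.4619140625, 221.03958129882812), (43.80766677856445, 95.93699645996094), 79.08865356445312)
```

View pics/c6.png

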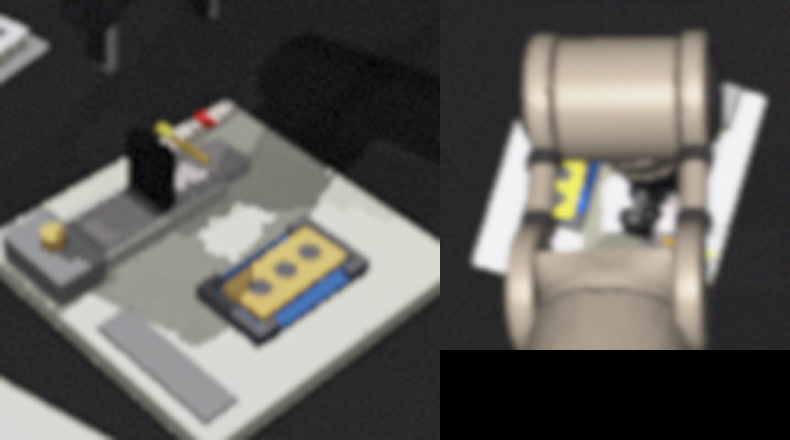

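View 8: the plate lies inside the nest between the dark lips (crop 288,265). It is level (slope under 0.01, top at z≈33 against 34 nominal) and about 2 mm to the −y side, within the play. I go down over the handle.

```bash
python3 -m inch '[[0,0,0,0,0,-3,0],[0,0,0,0,0,-6,0],[0,0,0,0,0,-8.5,0],[0,0,0,0,0,-10.3,0],[0,0,0,0,0,-11.3,0],[0,0,0,0,0,-11.3,0],[0,0,0,0,0,-11.3,0]]' 25
python3 -m inch '[[0,0,0,0,0,0,150],[0,0,0,0,0,0,180],[0,0,0,0,0,0,200],[0,0,0,0,0,0,215]]' 20
python3 -m inch '[[0,0,0,0,0,0,240],[0,0,0,0,0,0,240],[0,0,0,0,0,0,240],[0,0,0,0,0,0,240],[0,0,0,0,0,0,240]]' 20
```

```text
time: 12.78
position: [567.7, 99.1, 68.3]
tcp_rot: [0.43, 0.561, 0.43, -0.561]
contact_force: [0.5, -0.3, 0.6]
finger_gap: 85.4
time: 13.12
position: [567.9, 99.1, 68.9]
tcp_rot: [0.431, 0.562, 0.43, -0.561]
contact_force: [-0.4, 0.3, -0.3]
finger_gap: 38.7
time: 13.53
position: [568.4, 98.8, 68.6]
tcp_rot: [0.431, 0.562, 0.43, -0.56]
contact_force: [3.7, -1.9, 3.8]
finger_gap: 13.6
```

```bash
python3 -m inch '[[0,0,0,0,0,0,240],[0,0,0,0,0,0,240],[0,0,0,0,0,0,240],[0,0,0,-0.48,0.13,0,240],[0,0,0,-0.97,0.26,0,240],[0,0,0,-1.45,0.39,0,240],[0,0,0,-1.93,0.52,0,240],[0,0,0,-2.42,0.65,0,240],[0,0,0,-2.9,0.78,0,240],[0,0,0,-3.38,0.91,0,240],[0,0,0,-3.86,1.04,0,240],[0,0,0,-3.86,1.04,0,240],[0,0,0,-3.86,1.04,0,240],[0,0,0,-3.86,1.04,0,240]]' 70
python3 - <<'E'
from h import *
o=observe();print(o['position'],yaw(o)[0],o['contact_force'],o['finger_gap'])
b=shot('scene','scene5');a=shot('top','top5')
B=cv2.resize(b['image'][190:250,245:305,::-1],(480,480),interpolation=cv2.INTER_CUBIC);A=cv2.resize(a['image'][165:215,205:255,::-1],(300,300),interpolation=cv2.INTER_CUBIC)
cv2.imwrite('pics/c7.png',np.hstack([B,cv2.copyMakeBorder(A,0,180,0,0,0)]))
E
```

```text
time: 14.7
position: [530.5, 109.0, 68.7]
tcp_rot: [0.431, 0.562, 0.429, -0.56]
contact_force: [6.5, -4.3, 4.0]
finger_gap: 13.0
[530.49390812 108.95580123  68.70375684] -15.011615320116805 [ 6.53290696 -4.33478047  3.95002324] 13.005308433129048
```

View pics/c7.png

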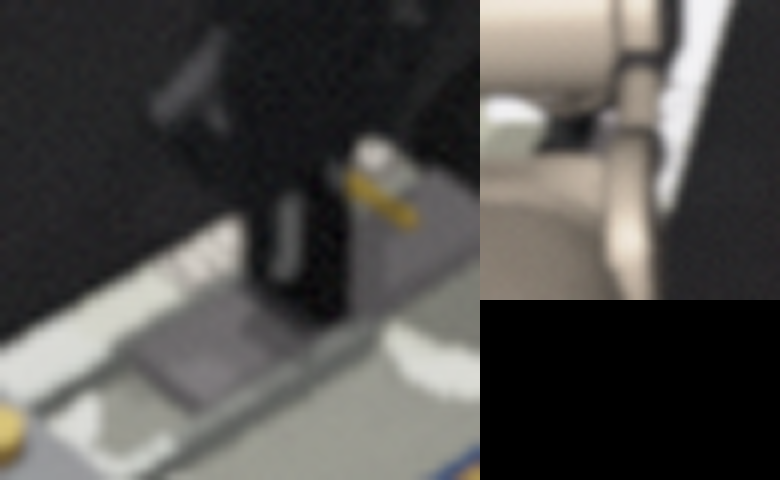

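View 9: the gripper holds the handle, but the band's place (crop 319,172) is hidden behind the finger. The pointer is visible at crop (345–415, 180–220). I measure the band against the pointer from the earlier unoccluded frames by colour-weighted centroids, and track the pointer now.

```bash
cat > p.py <<'E'
from h import *
x=np.array([np.cos(np.radians(-15)),np.sin(np.radians(-15)),0]); y=np.array([-x[1],x[0],0])
def cen(w,box):
    u0,u1,v0,v1=box; s=w[v0:v1,u0:u1].copy(); s[s<0.25*s.max()]=0; v,u=np.nonzero(s); k=s[v,u]; return np.array([(u*k).sum()/k.sum()+u0,(v*k).sum()/k.sum()+v0])
for t,rb,yb in(('top0',(226,239,193,204),(221,240,179,192)),('scene0',(278,292,205,217),(268,287,208,225)),('scene3',(278,292,205,217),(268,287,208,225)),('scene4',(278,292,205,217),(268,287,208,225)),('scene5',None,(286,300,208,220)),('top1',(226,239,193,204),(221,240,179,192))):
    c=load(t); im=c['image'].astype(float); R,G,B=im[...,0],im[...,1],im[...,2]
    red=np.clip(R-np.maximum(G,B)-25,0,None); yel=np.clip(np.minimum(R,G)-B-25,0,None)
    py=cen(yel,yb); Y=plane(c,py,38)[0]; out=[t,'yel',py.round(2),'st x,y',(Y@x).round(1),(Y@y).round(1)]
    if rb:
        pr=cen(red,rb); Rr=plane(c,pr,23)[0]; out+=['red',pr.round(2),(Rr@x).round(1),(Rr@y).round(1),'diff',(Y@x-Rr@x).round(1)]
    print(*out)
print('handle at grip',np.array([568.4,98.8,0])@x,np.array([568.4,98.8,0])@y,'now',np.array([530.5,109,0])@x)
E
python3 p.py
```

```text
top0 yel [230.22 185.08] st x,y 466.9 217.4 red [232.2  198.38] 422.4 197.6 diff 44.4
scene0 yel [278.05 217.56] st x,y 466.8 210.4 red [285.33 211.89] 419.5 192.5 diff 47.3
scene3 yel [278.04 217.54] st x,y 466.7 210.3 red [285.4 211.9] 419.4 192.6 diff 47.3
scene4 yel [277.08 216.85] st x,y 466.7 206.1 red [285.24 211.75] 419.3 191.8 diff 47.4
scene5 yel [291.94 214.51] st x,y 426.4 226.9
top1 yel [230.21 185.08] st x,y 466.9 217.4 red [232.22 198.38] 422.5 197.5 diff 44.4
handle at grip 523.4609180065773 242.54621687363274 now 484.21237493017594
```

Top view (where the bar's side face is hardly seen) gives a needed pull of 44.4 mm. The scene view's 47.3 mm is biased by the bar's visible rear face. The slide is now out about 40–41 mm, so I pull a further 3.6 mm and remeasure.

```bash
python3 -m inch '[[0,0,0,-0.17,0.045,0,240],[0,0,0,-0.35,0.09,0,240],[0,0,0,-0.35,0.09,0,240],[0,0,0,-0.35,0.09,0,240],[0,0,0,-0.35,0.09,0,240],[0,0,0,-0.35,0.09,0,240]]'
cat > q.py <<'E'
from h import *
from p import x,y
o=observe();print(o['position'].round(1),'x_st',(o['position']@x).round(1),o['contact_force'].round(1),o['finger_gap'])
b=shot('scene','scene6')
def bar(t,box,lo,hi):
    c=load(t); im=c['image'].astype(float); k=6; u0,u1,v0,v1=box
    s=cv2.resize(im[v0:v1,u0:u1],None,fx=k,fy=k,interpolation=cv2.INTER_CUBIC)
    w=np.minimum(s[...,0],s[...,1])-s[...,2]; w=w/w.max(); v,u=np.nonzero(w>0.4); q=np.c_[(u+.5)/k-.5+u0,(v+.5)/k-.5+v0]; P=plane(c,q,38)
    X=P@x;Y=P@y; m=(Y>lo)&(Y<hi); W=w[v,u][m]; print(t,'y',Y.min().round(1),Y.max().round(1),'x in window',np.average(X[m],weights=W).round(2),'ymax end',np.percentile(Y,97).round(1))
for lo,hi in((222,236),(218,232)):
    for t,bx in(('scene0',(266,288,206,226)),('scene4',(266,288,206,226)),('scene5',(286,300,208,222)),('scene6',(286,302,206,222))): bar(t,bx,lo,hi)
crop(b,250,320,180,240,9,'c8')
E
python3 q.py | grep -v diff
```

```text
time: 15.3
position: [527.2, 109.9, 68.7]
tcp_rot: [0.431, 0.562, 0.429, -0.56]
contact_force: [7.5, -4.4, 3.0]
finger_gap: 13.4
scene5 yel [291.94 214.51] st x,y 426.4 226.9
handle at grip 523.4609180065773 242.54621687363274 now 484.21237493017594
[527.2 109.9  68.7] x_st 480.8 [ 7.5 -4.4  3. ] 13.44579501242279
scene0 y 184.5 244.1 x in window 467.08 ymax end 241.2
scene4 y 184.5 243.8 x in window 467.28 ymax end 241.1
scene5 y 208.9 245.9 x in window 426.48 ymax end 243.9
scene6 y 208.8 246.5 x in window 423.44 ymax end 244.5
scene0 y 184.5 244.1 x in window 467.06 ymax end 241.2
scene4 y 184.5 243.8 x in window 467.35 ymax end 241.1
scene5 y 208.9 245.9 x in window 426.66 ymax end 243.9
scene6 y 208.8 246.5 x in window 423.61 ymax end 244.5
```

View pics/c8.png

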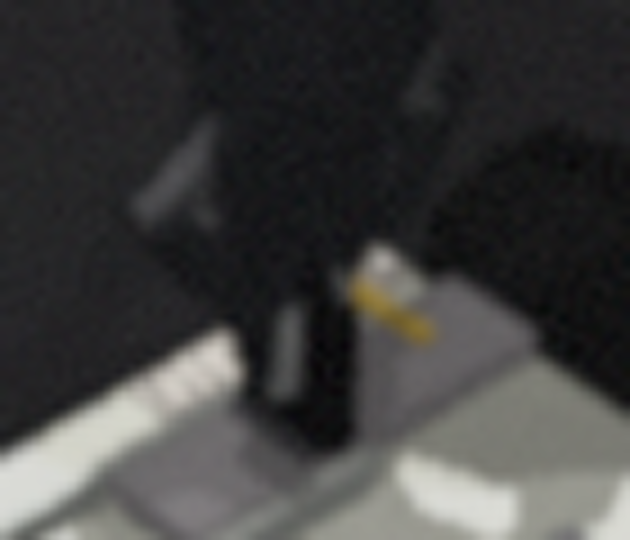

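View 10: the fingers hold the handle. The pointer bar is visible at crop (350–430, 290–335), but its tip and the band are hidden by the finger. Measured pull is 43.7 mm by the scene camera and 42.7 mm or more by the TCP, against a target of 44.4 ± 1 mm. A last numeric check of the stack, the plate and the hold, then I hand in.

```bash
python3 -m inch '[[0,0,0,-0.04,0.01,0,240],[0,0,0,-0.04,0.01,0,240],[0,0,0,-0.04,0.01,0,240],[0,0,0,-0.04,0.01,0,240]]'
python3 - <<'E'
from h import *
c=shot('scene','scene7'); W=cloud(c); h=cv2.cvtColor(c['image'],cv2.COLOR_RGB2HSV).astype(int)
for n,(u0,u1,v0,v1) in(('stack',(150,200,165,205)),('nest plate',(280,345,235,285))):
    m=np.zeros(W.shape[:2],bool);m[v0:v1,u0:u1]=1; m&=(h[...,0]>12)&(h[...,0]<35)&(h[...,1]>80)&(h[...,2]>60)&np.isfinite(W[...,2])
    p=W[m]; zt=np.percentile(p[:,2],80); p=p[abs(p[:,2]-zt)<3]; R=cv2.minAreaRect(p[:,:2].astype(np.float32)); print(n,len(p),'z',np.median(p[:,2]).round(1),np.round(R[0],1),np.round(R[1],1),round(R[2],1))
a,b=load('scene0')['image'],c['image']; d=cv2.absdiff(a,b).max(2)>60; n,l,s,_=cv2.connectedComponentsWithStats(d.astype(np.uint8)); print([r.tolist() for r in s[1:] if r[4]>25])
o=observe(); print(o['time'],o['position'].round(1),o['finger_gap'],o['contact_force'].round(1))
E
```

```text
time: 15.68
position: [526.9, 109.9, 68.7]
tcp_rot: [0.431, 0.562, 0.429, -0.56]
contact_force: [7.3, -4.5, 2.5]
finger_gap: 13.0
stack 151 z 21.9 [ 530.9 -328.3] [92.5 42.1] 15.8
nest plate 298 z 33.4 [581.  221.2] [40.9 94.7] 78.0
[[174, 0, 28, 10, 125], [274, 0, 21, 53, 158], [372, 0, 37, 11, 172], [195, 5, 7, 17, 43], [189, 24, 15, 8, 74], [190, 32, 15, 15, 143], [290, 47, 14, 8, 48], [305, 46, 16, 13, 89], [327, 50, 6, 9, 31], [402, 52, 3, 14, 28], [280, 61, 13, 19, 78], [275, 79, 10, 13, 94], [346, 80, 52, 37, 718], [324, 83, 19, 12, 124], [313, 87, 8, 13, 52], [397, 88, 13, 13, 74], [314, 93, 24, 17, 178], [256, 100, 57, 29, 970], [272, 138, 16, 6, 33], [302, 138, 7, 10, 36], [349, 148, 7, 6, 35], [270, 153, 29, 15, 198], [311, 154, 13, 7, 37], [161, 171, 22, 14, 64], [275, 171, 19, 5, 50], [265, 208, 60, 60, 1908], [251, 232, 20, 9, 71]]
15.7333 [526.9 109.9  68.7] 13.193068521308023 [ 8.3 -3.4  2.9]
```

```bash
python3 -c "
from workcell import *
print(job_done()); o=observe(); print(o['time'],o['position'],o['finger_gap'])"
```

```text
the job is handed in; nothing more can be done
None
the job is handed in; nothing more can be done
```

I put the top brass plate in the blue nest and pulled the purge slide out by its handle. The job was handed in at 15.7 s with the fingers still holding the handle. I never saw the pointer inside the red band, because the gripper hid it in both camera views.

- **Plate in nest:** it sits level, with its top at z ≈ 33.4 mm (nominal 34). It is about 2 mm to one side, within the ±4 mm of play. Its measured yaw of about 78° against the nest's 75° is within the noise of that fit.
- **Other items:** the brass stack that remains tops out at 21.9 mm, as two plates should. Comparing the scene camera's first and last pictures showed changes only around the arm, its shadows, the nest, the slide and the stack the plate came from.
- **Slide pull:** measured about 44 mm by the scene camera, and at least 43 mm by the tool position.
- **Distance to the band:** the top view, before the grasp, gave 44.4 mm. The scene view gave 47.3 mm; I put the difference down to the side of the pointer bar being visible from that angle, and used the top-view figure. The pointer's place in the band therefore rests on these measurements, to about 1–2 mm.

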